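# Find and release the latched key of the ring-light box

## Robot

A 6-joint arm with a two-finger parallel gripper is mounted at the origin on the work surface. World frame = base frame: x ahead of the robot, y to its left, z up, the work surface at z = 0. Lengths are in m, angles in rad, forces in N, time in s.
With the tool pointing down it reaches from about 0.35 to 0.775 m from the base axis. Payload 7.3 kg.
Tool frame: the origin (TCP) lies midway between the tips of the shut fingers; the grasp point (between the pads) lies 19 mm behind it; z points along the fingers, y is the line along which they close (so a half turn about z gives the same grasp; the last joint's range is limited). The gripper opens to 92 mm and grips with 3 to 60 N. Pads are 19 mm wide; open, the fingers measure 130 mm over their backs; the gripper's body (75 mm by 190 mm) begins 47 mm behind the grasp point.
Start: joints at [-1.314, 0.342, 1.524, -0, 1.275, -0.146], TCP at [0.206, -0.483, 0.193] pointing down, gripper open.
Joint ranges: [-2.53, 2.53], [-0.77, 2.02], [0.04, 2.7], [-1, 4.14], [0.28, 2.66], [-3.11, 3.11]. Speed limits (rad/s): [2.57, 2.57, 3.14, 3.14, 3.14, 3.14].

## Interface

Orientations are given as [roll, pitch, yaw] about the fixed x, y, z axes, in that order (R = Rz(yaw) Ry(pitch) Rx(roll)).
In Python, from cell import monitor, vision, workorder gives the robot as it stands.
- The arm moves only by the tool move_arm, never from a script. Its argument "rows" is a list of rows, each a list of 5 numbers: the shift along the world's x, y, z in mm, then the turn about the world's z in rad, then the closure, from -1 (fully open) to 1 (shut). A call has 1 to 12 rows; each row shifts and turns the commanded pose from where the row before left it; what a row does not reach is not made up. A row lasts 1/10 s, in which the tool goes at most 50 mm and 8.59 degrees, less where a joint would pass 70% of its speed; a pose out of reach is approached as far as the arm can. A call is refused whole if a number of a shift passes 50 or a number of a turn 0.15, either way. A call with a gripper value outside its range is refused whole. The fingers move at their own pace and stop on an object; "newtons" is the grip in N (left out, the last holds). Time passes only in rows, so rows that do not move let the fingers close. It gives the time, the measured TCP pose, the force, the opening and the grip force at its end, in the units of the state.
- monitor.observe(): the state, without advancing time (a new reading comes with each control period).
- vision.read_camera(name): name is "side" or "top" or "wrist"; returns the picture (480x640x3 uint8, red, green, blue); there is no depth.
- vision.get_calibration(name): a dict with "K" (3x3 intrinsics, pixels), "T" (4x4, takes a point from camera to world coordinates); the wrist camera has in their place "mount" (4x4, takes a point from camera to tool coordinates, whose origin is the TCP and whose axes are the flange's). Camera axes: x right, y up, looking along -z (the intrinsics and any distortion apply to the point x, -y, -z); pixel columns grow to the right and rows downward; lengths in m; the calibration is good to about 2 mm. A picture is of the moment at which its call begins: read the wrist's pose just before it. get_calibration takes no time and is no camera call.
- workorder.hand_in(): hands the job in; it is judged then, once.
The state is a dict: "time": time; "qpos": joint angles; "qvel": joint speeds; "joint_efforts": joint torques, N m; "tool_pos": TCP position; "tool_rot": TCP orientation; "contact_force": force on the tool from outside, world axes, zero at the start; "torque": the same for the moment, N m; "opening": finger opening in m; "grip_force": force on a finger pad.
Only numpy, scipy, OpenCV 4.12 (cv2) and the standard library are available. Lean on these libraries where they do the work, as an engineer would, in place of code of your own. Each camera call takes 0.05 s, during which the arm holds its last target. There are 200 camera calls.

## Task

One of the four identical grey keys on the microscope light's white control box has been left latched down. With the fingertips, tap each key lightly in turn, beginning with the key next to the round dial and going along the row, to feel which one it is, without pushing any of the raised keys far in and without yet releasing the latched one. Then press the latched key right down so that it springs up level with the others, and move clear; pick nothing up, and leave the bin, jar and brush alone.

Things in the scene. Friction and masses are not known exactly. Their poses are not given: they have to be found in the camera images.
- box: white control box, fixed to the bench, 120 mm (x) by 270 mm (y), its flat top 60 mm above the bench; origin at the centre of its underside, z up. A black dial (30 mm across, rising 20 mm over the top, not used) is at y = +107 mm; the row of four keys runs from it along the box's -y direction at x = 0. Its position and yaw vary.
- key_1: first grey key counted from the dial: flat cap, 36 mm along the box's x, 30 mm along y, at y = 55 mm in the box frame. Origin: centre of its top face. All keys: move straight down when pressed; top face 74 mm above the bench when up, about 69 mm when latched, 64 mm at the stop. Any one may be the latched one.
- key_2: second grey key counted from the dial: flat cap, 36 mm along the box's x, 30 mm along y, at y = 9 mm in the box frame. Origin: centre of its top face. A raised key (all alike) is sprung: starts to give at 1.5 N, gives 2 mm at 2.5 N, 5 mm at 4 N, meets its stop after 10 mm at 6.5 N, and comes back up when let go.
- key_3: third grey key counted from the dial: flat cap, 36 mm along the box's x, 30 mm along y, at y = -37 mm in the box frame. Origin: centre of its top face. The latched key (any of the four) starts 5 mm lower and feels firm to about 3.5 N; pushed 3.5 mm or more below its resting place (about 5 N; stop 5 mm below, 6.5 N) and let go, it unlatches and springs up.
- key_4: fourth grey key counted from the dial: flat cap, 36 mm along the box's x, 30 mm along y, at y = -83 mm in the box frame. Origin: centre of its top face. The keys are 46 mm apart; all four look and work alike.
- parts_bin: yellow open bin 100 x 140 x 50 mm high with small black parts, loose bystander beyond the last key's end of the box; origin at the centre of its underside
- jar: small closed jar, 48 mm across, 65 mm high, loose bystander beyond the dial end of the box; origin at the centre of its underside
- brush: brush about 160 mm long lying flat, loose bystander behind the box (its +x side); origin near its middle on the underside

How it is judged:
By the outcome, as a careful person would: the job done as asked, in the order asked, and still so for the second after the job is handed in, with the robot touching nothing.
It also fails if it takes over 51 s, if anything falls off the work surface, if the arm or the gripper's body presses on something with over 40 N, if the wrist force passes 120 N, or if a joint passes its speed limit or range.

## Working session

There is one attempt and no reset: what is moved stays moved. The work goes in short steps, Python scripts to look and compute and a tool call to move; the robot and the scene stay as the last step left them, time stands still between calls to the robot, and variables do not carry over. Pictures are saved under pics/ and viewed, at most 10 in all, crops included, and the job is handed in when it is done.

Besides the shell and the picture viewer there is one more tool, called after "Emit:" in YAML: its name, and indented under it one key for each argument. move_arm: Moves the arm, as the interface text tells. Its arguments: {"type":"object","properties":{"rows":{"type":"array","items":{"type":"array","items":{"type":"number"}}},"newtons":{"type":"number"}},"required":["rows"]}

```bash
mkdir -p pics; python3 - <<'E'
from cell import monitor, vision
import cv2
for n in("top","side"):
    cv2.imwrite(f"pics/{n}.png",vision.read_camera(n)[:,:,::-1])
    c=vision.get_calibration(n);print(n,c)
print(monitor.observe())
E
```

```text
top {'K': array([[549.61052146,   0.        , 326.91746698],
       [  0.        , 549.61052146, 241.64143251],
       [  0.        ,   0.        ,   1.        ]]), 'T': array([[-0.00849284,  0.99731653, -0.07271593,  0.49166929],
       [-0.99982705, -0.00726602,  0.01711933,  0.05523817],
       [ 0.01654503,  0.07284875,  0.99720576,  1.13444997],
       [ 0.        ,  0.        ,  0.        ,  1.        ]])}
side {'K': array([[475.09839585,   0.        , 315.37350231],
       [  0.        , 475.09839585, 233.92659279],
       [  0.        ,   0.        ,   1.        ]]), 'T': array([[-0.74579809,  0.47182763, -0.47028066,  0.15555544],
       [-0.66613878, -0.53525398,  0.51938647,  0.51538357],
       [-0.0066587 ,  0.70062962,  0.71349407,  0.7333495 ],
       [ 0.        ,  0.        ,  0.        ,  1.        ]])}
{'time': 0.1, 'qpos': array([-1.31398802e+00,  3.42644365e-01,  1.52490258e+00,  2.10356997e-06,
        1.27539633e+00, -1.46004097e-01]), 'qvel': array([-0.00089089, -0.00068996, -0.00387674,  0.00133605,  0.0014544 ,
        0.00066681]), 'joint_efforts': array([ 1.21259967e-03, -4.32006848e+01, -2.44693476e+01,  7.18639302e-02,
        5.26133215e-02, -4.95519964e-05]), 'tool_pos': array([ 0.20572076, -0.48258289,  0.19272559]), 'tool_rot': array([-3.14025670e+00, -1.98486524e-04,  4.02811659e-01]), 'contact_force': array([-0.36549748,  0.36477623,  0.44596141]), 'torque': array([0.01545361, 0.00880198, 0.01498689]), 'grip_force': 0.0, 'opening': 0.09169113028543571}
```

View pics/top.png

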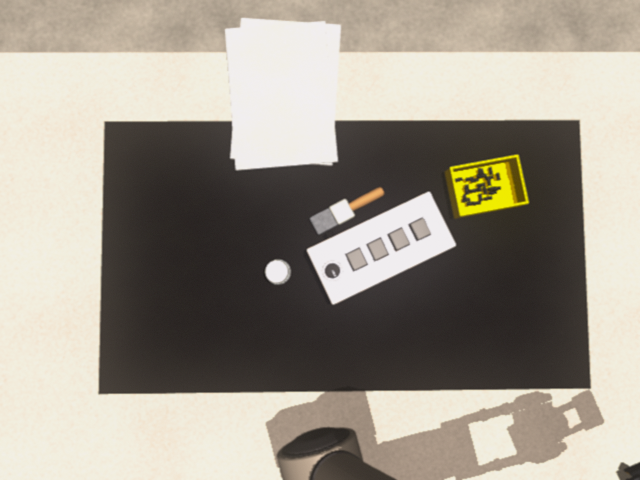

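The top view shows the dial at (333,270) and the keys at about (356,259), (378,248), (399,239) and (420,229). The jar is at (278,271), the bin at (487,186), and the brush is behind the box.

```bash
cat > h.py <<'E'
import numpy as np, cv2
from cell import vision
def ray(n,uv,z):
    c=vision.get_calibration(n);K,T=c["K"],c["T"]
    d=T[:3,:3]@np.array([(uv[0]-K[0,2])/K[0,0],-(uv[1]-K[1,2])/K[1,1],-1])
    return T[:3,3]+d*(z-T[2,3])/d[2]
E
python3 - <<'E'
from h import *
im=cv2.imread("pics/top.png");g=cv2.cvtColor(im,cv2.COLOR_BGR2GRAY)
roi=np.zeros_like(g);roi[180:315,295:460]=1
w=((g>190)&(roi>0)).astype(np.uint8)
cs=max(cv2.findContours(w,cv2.RETR_EXTERNAL,cv2.CHAIN_APPROX_NONE)[0],key=cv2.contourArea)
b=cv2.boxPoints(cv2.minAreaRect(cs));P=np.array([ray("top",p,.06) for p in b])
print(P.round(4),[np.linalg.norm(P[i]-P[i-1]).round(3) for i in range(4)],"centre",P.mean(0))
full=cv2.fillPoly(np.zeros_like(g),[cs],1)
m=((g<185)&(g>90)&(full>0)).astype(np.uint8)
m=cv2.morphologyEx(m,cv2.MORPH_OPEN,np.ones((3,3)))
k=[]
for c in cv2.findContours(m,cv2.RETR_EXTERNAL,cv2.CHAIN_APPROX_NONE)[0]:
    if cv2.contourArea(c)>150:
        r=cv2.minAreaRect(c);q=ray("top",r[0],.074);k.append(q);print(r,q.round(4))
k=np.array(sorted(k,key=lambda q:-q[1]));d=k[0]-k[-1];print(np.linalg.norm(np.diff(k,axis=0),axis=1),"box y dir angle",np.arctan2(d[1],d[0]))
E
```

```text
[[ 0.5554  0.0776  0.06  ]
 [ 0.6704 -0.1668  0.06  ]
 [ 0.5611 -0.2162  0.06  ]
 [ 0.4481  0.0272  0.06  ]] [np.float64(0.119), np.float64(0.27), np.float64(0.12), np.float64(0.268)] centre [ 0.55876692 -0.06956647  0.06      ]
((355.8000183105469, 259.10003662109375), (19.677398681640625, 16.54690170288086), 63.43495178222656) [ 0.5348 -0.0185  0.074 ]
((377.1999816894531, 248.89996337890625), (19.677400588989258, 16.546903610229492), 63.43495178222656) [ 0.5542 -0.0602  0.074 ]
((398.199951171875, 238.89999389648438), (19.677400588989258, 16.546903610229492), 63.43495178222656) [ 0.5733 -0.1013  0.074 ]
((420.4000549316406, 228.30001831054688), (19.677396774291992, 14.758047103881836), 63.43495178222656) [ 0.5937 -0.1449  0.074 ]
[0.04601543 0.04532683 0.0481362 ] box y dir angle 2.006791856553564
```

Emit:
move_arm:
  rows:
    - [27.5,38.6,-6,0.134,1]
    - [27.5,38.6,-6,0.134,1]
    - [27.5,38.6,-6,0.134,1]
    - [27.5,38.6,-6,0.134,1]
    - [27.5,38.6,-6,0.134,1]
    - [27.5,38.6,-6,0.134,1]
    - [27.5,38.6,-6,0.134,1]
    - [27.5,38.6,-6,0.134,1]
    - [27.5,38.6,-6,0.134,1]
    - [27.5,38.6,-6,0.134,1]
    - [27.5,38.6,-6,0.134,1]
    - [27.5,38.6,-6,0.134,1]
  newtons: 10

```text
time: 1.3
tool_pos: [0.5365, -0.0179, 0.1208]
tool_rot: [-3.141, -0.0, 2.017]
contact_force: [0.9, -1.3, -0.3]
opening: 0.002
grip_force: 0.0
```

Emit:
move_arm:
  rows:
    - [0,0,0,0,1]
    - [0,0,0,0,1]
    - [0,0,0,0,1]

```text
time: 1.6
tool_pos: [0.5352, -0.0204, 0.1211]
tool_rot: [-3.141, -0.0, 2.01]
contact_force: [-0.0, -0.9, -0.6]
opening: 0.0008
grip_force: 0.0
```

Emit:
move_arm:
  rows:
    - [0,0,-20,0,1]
    - [0,0,-15,0,1]
    - [0,0,-8,0,1]
    - [0,0,-2,0,1]
    - [0,0,0,0,1]
    - [0,0,0,0,1]

```text
time: 2.2
tool_pos: [0.5363, -0.0202, 0.0771]
tool_rot: [3.14, 0.001, 2.01]
contact_force: [-0.5, 0.1, -0.3]
opening: 0.0006
grip_force: 0.0
```

```bash
python3 - <<'E'
from h import *
from cell import monitor
print(monitor.observe()["contact_force"])
im=vision.read_camera("side")[:,:,::-1]
cv2.imwrite("pics/s1.png",im)
E
```

```text
[-0.47389328  0.07018161 -0.28249464]
```

View pics/s1.png

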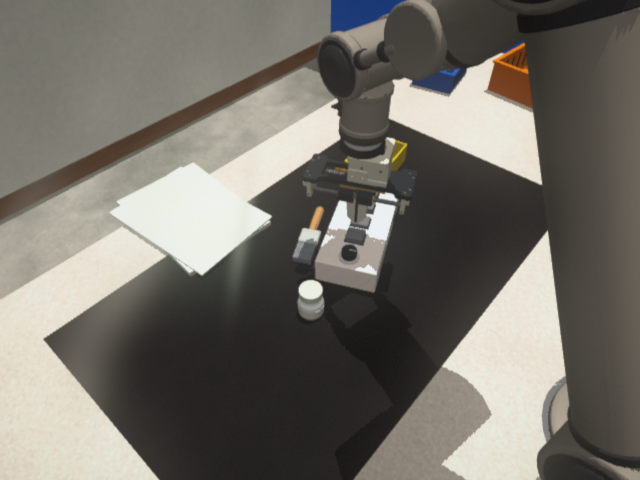

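The fingertips are at about (360,220) and a dark key shows at (355,236), next to the dial at (349,253). I'll project the expected points to check which key the fingers are over.

```bash
python3 - <<'E'
from h import *
c=vision.get_calibration("side");K,T=c["K"],c["T"]
def proj(p):
    q=np.linalg.inv(T)@np.append(p,1);return (K[0,0]*q[0]/-q[2]+K[0,2],K[1,1]*q[1]/q[2]+K[1,2])
im=cv2.imread("pics/s1.png")[180:300,270:430]
o=cv2.resize(im,None,fx=5,fy=5,interpolation=cv2.INTER_CUBIC)
C=np.array([.5588,-.0696,0]);u=np.array([np.cos(2.009),np.sin(2.009),0])
for y,z in((.107,.08),(.055,.074),(.009,.074),(-.037,.074),(-.083,.074)):
    p=proj(C+u*y+[0,0,z]);print(y,p)
    cv2.circle(o,(int((p[0]-270)*5),int((p[1]-180)*5)),4,(0,0,255),-1)
p=proj([.5363,-.0202,.0771]);cv2.circle(o,(int((p[0]-270)*5),int((p[1]-180)*5)),4,(0,255,0),-1)
cv2.imwrite("pics/s1c.png",o)
E
```

```text
0.107 (np.float64(348.8726645654766), np.float64(248.72697510686976))
0.055 (np.float64(355.1211832825877), np.float64(232.00568153936786))
0.009 (np.float64(360.3848133076955), np.float64(216.4415665184961))
-0.037 (np.float64(365.3203532524261), np.float64(201.8475865040437))
-0.083 (np.float64(369.95755151721266), np.float64(188.1357779568146))
```

View pics/s1c.png

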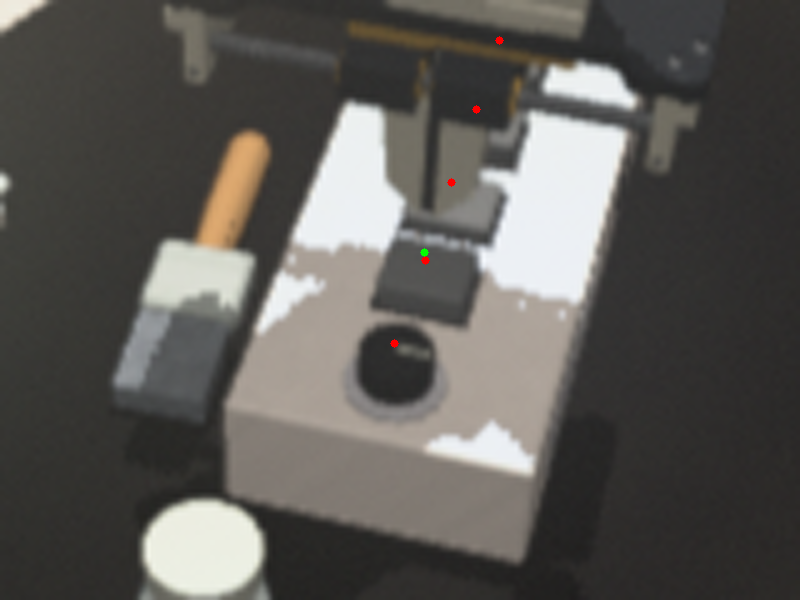

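The tips show at crop (425,210) but were predicted at (425,253), while key 1 is at (428,275). That's inconsistent, so I'll look from the other cameras before touching anything.

```bash
python3 - <<'E'
from h import *
from cell import monitor
s=monitor.observe();print(s["tool_pos"],s["tool_rot"],s["qpos"])
a=vision.read_camera("wrist")[:,:,::-1];c=vision.get_calibration("wrist");print(c)
t=vision.read_camera("top")[:,:,::-1]
cv2.imwrite("pics/w1.png",a)
t=cv2.resize(t[180:330,270:470],None,fx=4,fy=4,interpolation=cv2.INTER_CUBIC)
cv2.imwrite("pics/t2.png",t)
E
```

```text
[ 0.53628897 -0.02008927  0.07712837] [3.14035183e+00 8.30542579e-04 2.01038819e+00] [-1.80317936e-01  4.82875173e-01  1.65324821e+00  5.31863252e-05
  1.00397681e+00 -6.19938835e-01]
{'K': array([[390.38991511,   0.        , 315.24500102],
       [  0.        , 390.38991511, 234.89223123],
       [  0.        ,   0.        ,   1.        ]]), 'mount': array([[ 2.49336371e-04,  9.56436781e-01,  2.91939414e-01,
         7.83341857e-02],
       [ 9.99999855e-01, -9.93330257e-05, -5.28639053e-04,
         3.23398054e-04],
       [-4.76610609e-04,  2.91939503e-01, -9.56436668e-01,
        -1.91255786e-01],
       [ 0.00000000e+00,  0.00000000e+00,  0.00000000e+00,
         1.00000000e+00]])}
```

View pics/w1.png

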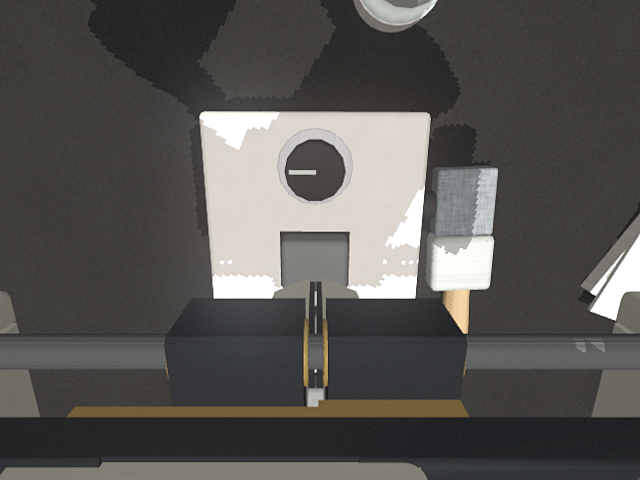

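View pics/t2.png

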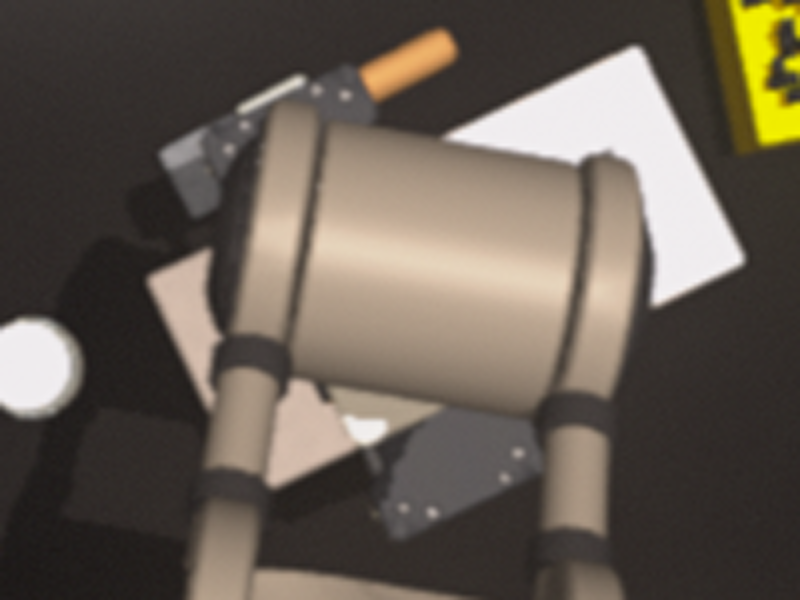

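The wrist view shows the dial at (315,171), key 1's dial-side edge at row 232, columns 281–349, and the box's dial-end edge at row 113. The arm hides the keys in the top view.

```bash
cat >> h.py <<'E'
from scipy.spatial.transform import Rotation as R
def wT(s):
    T=np.eye(4);T[:3,:3]=R.from_euler("xyz",s["tool_rot"]).as_matrix();T[:3,3]=s["tool_pos"]
    return T@vision.get_calibration("wrist")["mount"]
def wray(s,uv,z):
    K=vision.get_calibration("wrist")["K"];T=wT(s)
    d=T[:3,:3]@np.array([(uv[0]-K[0,2])/K[0,0],-(uv[1]-K[1,2])/K[1,1],-1])
    return T[:3,3]+d*(z-T[2,3])/d[2]
E
python3 - <<'E'
from h import *
from cell import monitor
s=monitor.observe();C=np.array([.5588,-.0696,0]);u=np.array([np.cos(2.009),np.sin(2.009),0]);v=np.array([u[1],-u[0],0])
for n,p,z in(("dial",(315,171),.08),("k1edgeL",(281,232),.074),("k1edgeR",(349,232),.074),("boxL",(201,113),.06),("boxR",(430,113),.06),("tip?",(316,283),.077)):
    q=wray(s,p,z);print(n,q.round(4),"box x,y",((q-C)@v).round(4),((q-C)@u).round(4))
K=vision.get_calibration("wrist")["K"];q=np.linalg.inv(wT(s))@np.append(s["tool_pos"],1);print("tcp px",K[0,0]*q[0]/-q[2]+K[0,2],K[1,1]*q[1]/q[2]+K[1,2])
for uv in((355,222.5),(355.6,235)):
    q=ray("side",uv,.075);print("side",q.round(4),((q-C)@v).round(4),((q-C)@u).round(4))
E
```

```text
dial [0.5139 0.0281 0.08  ] box x,y 0.0008 0.1076
k1edgeL [ 0.5117 -0.0086  0.074 ] box x,y -0.0168 0.0752
k1edgeR [0.5437 0.0064 0.074 ] box x,y 0.0185 0.0752
boxL [0.4501 0.0276 0.06  ] box x,y -0.0572 0.1341
boxR [0.5555 0.0772 0.06  ] box x,y 0.0594 0.1344
tip? [ 0.5398 -0.0257  0.077 ] box x,y 0.0015 0.0478
tcp px 314.42170905783854 271.09928815068247
side [ 0.5516 -0.0397  0.075 ] 0.0062 0.0301
side [ 0.5291 -0.0132  0.075 ] -0.0029 0.0637
```

Wrist and top agree on the box: dial at y = 0.1076 against 0.107, and edge at 0.134 against 0.135. In both the wrist and side views, though, the shut tips look about 20 mm higher than the reported TCP. I'll go down in small steps, feel for contact, and compare the keys by contact height.

Emit:
move_arm:
  rows:
    - [0,0,-1,0,1]
    - [0,0,-1,0,1]
    - [0,0,0,0,1]

```text
time: 2.65
tool_pos: [0.5357, -0.0197, 0.0742]
tool_rot: [-3.142, -0.0, 2.011]
contact_force: [0.3, -0.4, -0.3]
opening: 0.0005
grip_force: 0.0
```

Emit:
move_arm:
  rows:
    - [0,0,-1,0,1]
    - [0,0,-0.5,0,1]
    - [0,0,0,0,1]

```text
time: 2.95
tool_pos: [0.5358, -0.0198, 0.0727]
tool_rot: [-3.141, -0.0, 2.011]
contact_force: [-0.4, 0.3, -0.1]
opening: 0.0005
grip_force: 0.0
```

Emit:
move_arm:
  rows:
    - [0,0,-1,0,1]
    - [0,0,0,0,1]

```text
time: 3.15
tool_pos: [0.5357, -0.0198, 0.0717]
tool_rot: [-3.141, -0.0, 2.011]
contact_force: [-0.6, -0.4, 0.1]
opening: 0.0004
grip_force: 0.0
```

Emit:
move_arm:
  rows:
    - [0,0,-1,0,1]
    - [0,0,0,0,1]

```text
time: 3.35
tool_pos: [0.5357, -0.0198, 0.0707]
tool_rot: [-3.141, -0.0, 2.011]
contact_force: [0.1, 1.1, 1.0]
opening: 0.0005
grip_force: 0.0
```

Emit:
move_arm:
  rows:
    - [0,0,-1,0,1]
    - [0,0,0,0,1]

```text
time: 3.55
tool_pos: [0.5357, -0.0198, 0.0697]
tool_rot: [-3.141, -0.0, 2.011]
contact_force: [0.5, -0.2, 0.8]
opening: 0.0005
grip_force: 0.0
```

Emit:
move_arm:
  rows:
    - [0,0,-0.7,0,1]
    - [0,0,0,0,1]

```text
time: 3.75
tool_pos: [0.5358, -0.0198, 0.0691]
tool_rot: [3.142, -0.0, 2.011]
contact_force: [0.1, -1.4, -0.2]
opening: 0.0007
grip_force: 0.0
```

Emit:
move_arm:
  rows:
    - [0,0,-0.7,0,1]
    - [0,0,0,0,1]

```text
time: 3.95
tool_pos: [0.5358, -0.0198, 0.0684]
tool_rot: [-3.142, -0.0, 2.011]
contact_force: [0.3, -0.2, -0.2]
opening: 0.0008
grip_force: 0.0
```

Emit:
move_arm:
  rows:
    - [0,0,-0.7,0,1]
    - [0,0,0,0,1]

```text
time: 4.15
tool_pos: [0.5358, -0.0198, 0.0676]
tool_rot: [-3.142, -0.0, 2.011]
contact_force: [0.6, -0.1, 0.2]
opening: 0.0003
grip_force: 0.0
```

Emit:
move_arm:
  rows:
    - [0,0,-1,0,1]
    - [0,0,0,0,1]

```text
time: 4.35
tool_pos: [0.5358, -0.0198, 0.0666]
tool_rot: [-3.142, -0.0, 2.011]
contact_force: [0.2, -0.8, -0.2]
opening: 0.0004
grip_force: 0.0
```

Emit:
move_arm:
  rows:
    - [0,0,-1,0,1]
    - [0,0,0,0,1]

```text
time: 4.55
tool_pos: [0.5357, -0.0198, 0.0656]
tool_rot: [-3.141, -0.0, 2.011]
contact_force: [-1.1, -0.1, -0.1]
opening: 0.0004
grip_force: 0.0
```

```bash
python3 - <<'E'
from h import *
from cell import monitor
s=monitor.observe();print(s["tool_pos"],s["contact_force"])
a=vision.read_camera("wrist")[:,:,::-1][220:320,240:390]
b=vision.read_camera("side")[:,:,::-1][180:280,300:420]
cv2.imwrite("pics/c3.png",np.hstack([cv2.resize(a,(440,500)),cv2.resize(b,(360,500))]) if 0 else np.hstack([cv2.resize(a,(420,280),interpolation=2),cv2.resize(b,(336,280),interpolation=2)]))
E
```

```text
[ 0.53572184 -0.01978673  0.06559943] [-1.12735532 -0.0612906  -0.11739515]
```

View pics/c3.png

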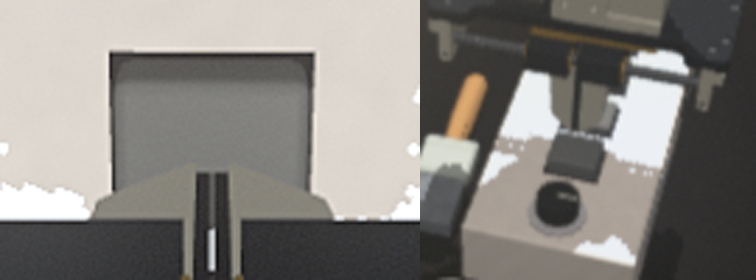

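The tips are still visibly above key 1: the pads' end is at about row 281 in the wrist view, and the tip at about (355,226) in the side view, roughly 18 mm above the nominal TCP. I'll keep going down in small steps.

Emit:
move_arm:
  rows:
    - [0,0,-1,0,1]
    - [0,0,-1,0,1]
    - [0,0,0,0,1]

```text
time: 4.95
tool_pos: [0.5357, -0.0198, 0.0636]
tool_rot: [-3.141, -0.0, 2.011]
contact_force: [0.3, -0.3, -0.5]
opening: 0.0005
grip_force: 0.0
```

Emit:
move_arm:
  rows:
    - [0,0,-1,0,1]
    - [0,0,-0.5,0,1]
    - [0,0,0,0,1]

```text
time: 5.25
tool_pos: [0.5357, -0.0198, 0.0622]
tool_rot: [-3.142, -0.0, 2.011]
contact_force: [-0.4, -0.5, 0.3]
opening: 0.0005
grip_force: 0.0
```

Emit:
move_arm:
  rows:
    - [0,0,-1,0,1]
    - [0,0,-0.5,0,1]
    - [0,0,0,0,1]

```text
time: 5.55
tool_pos: [0.5358, -0.0198, 0.0607]
tool_rot: [-3.142, -0.0, 2.011]
contact_force: [0.5, 0.4, -0.2]
opening: 0.0006
grip_force: 0.0
```

Emit:
move_arm:
  rows:
    - [0,0,-1,0,1]
    - [0,0,0,0,1]

```text
time: 5.75
tool_pos: [0.5357, -0.0198, 0.0596]
tool_rot: [-3.142, -0.0, 2.011]
contact_force: [0.2, -0.0, 0.1]
opening: 0.0004
grip_force: 0.0
```

Emit:
move_arm:
  rows:
    - [0,0,-1,0,1]
    - [0,0,0,0,1]

```text
time: 5.95
tool_pos: [0.5357, -0.0198, 0.0586]
tool_rot: [-3.141, -0.0, 2.011]
contact_force: [1.1, -0.2, 1.4]
opening: 0.0003
grip_force: 0.0
```

Emit:
move_arm:
  rows:
    - [0,0,-1,0,1]
    - [0,0,0,0,1]

```text
time: 6.15
tool_pos: [0.5357, -0.0198, 0.0576]
tool_rot: [-3.142, -0.0, 2.011]
contact_force: [-0.3, -0.4, -0.1]
opening: 0.0005
grip_force: 0.0
```

Emit:
move_arm:
  rows:
    - [0,0,-1,0,1]
    - [0,0,0,0,1]

```text
time: 6.35
tool_pos: [0.5357, -0.0198, 0.0566]
tool_rot: [-3.142, -0.0, 2.011]
contact_force: [0.5, 0.4, -0.4]
opening: 0.0006
grip_force: 0.0
```

Emit:
move_arm:
  rows:
    - [0,0,-1,0,1]
    - [0,0,0,0,1]

```text
time: 6.55
tool_pos: [0.5358, -0.0198, 0.0556]
tool_rot: [-3.142, -0.0, 2.011]
contact_force: [-0.9, 0.3, 0.4]
opening: 0.0
grip_force: 0.0
```

Emit:
move_arm:
  rows:
    - [0,0,-1,0,1]
    - [0,0,0,0,1]

```text
time: 6.75
tool_pos: [0.5357, -0.0198, 0.0546]
tool_rot: [-3.141, -0.0, 2.011]
contact_force: [-0.8, 0.3, -0.3]
opening: 0.0006
grip_force: 0.0
```

Emit:
move_arm:
  rows:
    - [0,0,-0.7,0,1]
    - [0,0,0,0,1]

```text
time: 6.95
tool_pos: [0.5358, -0.0198, 0.054]
tool_rot: [-3.142, -0.0, 2.011]
contact_force: [0.4, 0.4, 0.5]
opening: 0.0006
grip_force: 0.0
```

Emit:
move_arm:
  rows:
    - [0,0,-0.8,0,1]
    - [0,0,0,0,1]

```text
time: 7.15
tool_pos: [0.5358, -0.0198, 0.0532]
tool_rot: [-3.142, -0.0, 2.011]
contact_force: [-1.1, -0.3, 0.3]
opening: 0.0004
grip_force: 0.0
```

Emit:
move_arm:
  rows:
    - [0,0,-0.8,0,1]
    - [0,0,0,0,1]

```text
time: 7.35
tool_pos: [0.5358, -0.0198, 0.0523]
tool_rot: [-3.142, -0.0, 2.011]
contact_force: [-0.5, -1.3, 0.5]
opening: 0.0003
grip_force: 0.0
```

```bash
python3 - <<'E'
from h import *
from cell import monitor
s=monitor.observe();print(s["tool_pos"],s["contact_force"])
a=vision.read_camera("wrist")[:,:,::-1][220:320,240:390]
b=vision.read_camera("side")[:,:,::-1][190:260,310:400]
cv2.imwrite("pics/c4.png",np.hstack([cv2.resize(a,(420,280),interpolation=2),cv2.resize(b,(360,280),interpolation=2)]))
E
```

```text
[ 0.53577432 -0.01979261  0.05234726] [-0.45446326 -1.2650707   0.45706108]
```

View pics/c4.png

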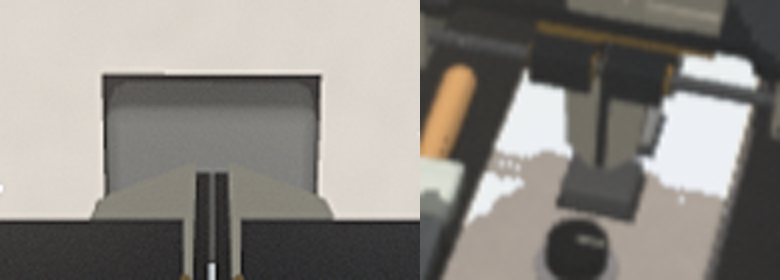

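The tips now overlap the near part of key 1 in the side view, at about (355,232), and are about to touch.

Emit:
move_arm:
  rows:
    - [0,0,-0.7,0,1]
    - [0,0,0,0,1]

```text
time: 7.65
tool_pos: [0.5358, -0.0198, 0.0517]
tool_rot: [-3.142, -0.0, 2.011]
contact_force: [1.4, -0.1, -0.6]
opening: 0.0001
grip_force: 0.0
```

Emit:
move_arm:
  rows:
    - [0,0,-0.7,0,1]
    - [0,0,0,0,1]

```text
time: 7.85
tool_pos: [0.5358, -0.0198, 0.051]
tool_rot: [-3.142, -0.0, 2.011]
contact_force: [-1.4, -0.1, -0.1]
opening: 0.0005
grip_force: 0.0
```

Emit:
move_arm:
  rows:
    - [0,0,-0.7,0,1]
    - [0,0,0,0,1]

```text
time: 8.05
tool_pos: [0.5358, -0.0198, 0.0502]
tool_rot: [-3.142, -0.0, 2.011]
contact_force: [-0.4, 0.6, 0.3]
opening: 0.0002
grip_force: 0.0
```

Emit:
move_arm:
  rows:
    - [0,0,-0.7,0,1]
    - [0,0,0,0,1]

```text
time: 8.25
tool_pos: [0.5358, -0.0198, 0.0496]
tool_rot: [3.142, -0.0, 2.011]
contact_force: [0.4, -0.1, 0.7]
opening: 0.0007
grip_force: 0.0
```

Emit:
move_arm:
  rows:
    - [0,0,-0.7,0,1]
    - [0,0,0,0,1]

```text
time: 8.45
tool_pos: [0.5358, -0.0198, 0.0489]
tool_rot: [3.142, -0.0, 2.011]
contact_force: [0.2, -0.1, -0.2]
opening: 0.0004
grip_force: 0.0
```

Emit:
move_arm:
  rows:
    - [0,0,-0.7,0,1]
    - [0,0,0,0,1]

```text
time: 8.65
tool_pos: [0.5358, -0.0198, 0.0481]
tool_rot: [-3.142, -0.0, 2.011]
contact_force: [0.2, -0.2, 0.2]
opening: 0.0006
grip_force: 0.0
```

Emit:
move_arm:
  rows:
    - [0,0,-0.7,0,1]
    - [0,0,0,0,1]

```text
time: 8.85
tool_pos: [0.5358, -0.0198, 0.0475]
tool_rot: [-3.142, -0.0, 2.011]
contact_force: [-0.4, 0.3, 0.1]
opening: 0.0005
grip_force: 0.0
```

Emit:
move_arm:
  rows:
    - [0,0,-0.7,0,1]
    - [0,0,0,0,1]

```text
time: 9.05
tool_pos: [0.5358, -0.0198, 0.0467]
tool_rot: [-3.142, -0.0, 2.011]
contact_force: [-0.2, -0.6, -0.3]
opening: 0.0006
grip_force: 0.0
```

```bash
python3 - <<'E'
from h import *
from cell import monitor
s=monitor.observe();print(s["tool_pos"],s["contact_force"],s["torque"])
a=vision.read_camera("wrist")[:,:,::-1][220:320,240:390]
b=vision.read_camera("side")[:,:,::-1][190:260,310:400]
cv2.imwrite("pics/c5.png",np.hstack([cv2.resize(a,(420,280),interpolation=2),cv2.resize(b,(360,280),interpolation=2)]))
E
```

```text
[ 0.53575264 -0.01981036  0.04674373] [-0.20025495 -0.59407832 -0.29069187] [ 0.03611439 -0.14118379 -0.05505487]
```

View pics/c5.png

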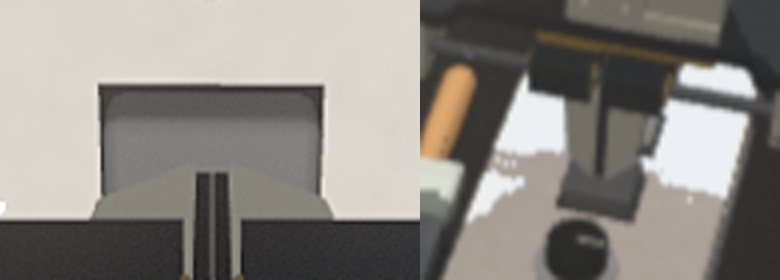

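The tip is at about (355,234.5) in the side view, which puts its height at about 67–73 mm. Still no force, so I'll keep going in small steps.

Emit:
move_arm:
  rows:
    - [0,0,-0.7,0,1]
    - [0,0,0,0,1]

```text
time: 9.35
tool_pos: [0.5358, -0.0198, 0.0461]
tool_rot: [3.142, -0.0, 2.011]
contact_force: [-0.4, 1.3, -0.2]
opening: 0.0006
grip_force: 0.0
```

Emit:
move_arm:
  rows:
    - [0,0,-0.7,0,1]
    - [0,0,0,0,1]

```text
time: 9.55
tool_pos: [0.5358, -0.0198, 0.0454]
tool_rot: [-3.142, -0.0, 2.011]
contact_force: [0.1, 0.9, -0.9]
opening: 0.0006
grip_force: 0.0
```

Emit:
move_arm:
  rows:
    - [0,0,-0.7,0,1]
    - [0,0,0,0,1]

```text
time: 9.75
tool_pos: [0.5358, -0.0198, 0.0447]
tool_rot: [-3.142, -0.0, 2.011]
contact_force: [-0.0, 0.2, 0.9]
opening: 0.0003
grip_force: 0.0
```

Emit:
move_arm:
  rows:
    - [0,0,-0.7,0,1]
    - [0,0,0,0,1]

```text
time: 9.95
tool_pos: [0.5358, -0.0198, 0.044]
tool_rot: [-3.142, -0.0, 2.011]
contact_force: [1.0, -1.0, -0.6]
opening: 0.0006
grip_force: 0.0
```

Emit:
move_arm:
  rows:
    - [0,0,-0.7,0,1]
    - [0,0,0,0,1]

```text
time: 10.15
tool_pos: [0.5357, -0.0198, 0.0433]
tool_rot: [-3.142, -0.0, 2.011]
contact_force: [0.1, 0.8, 1.2]
opening: 0.0009
grip_force: 0.0
```

Emit:
move_arm:
  rows:
    - [0,0,-0.7,0,1]
    - [0,0,0,0,1]

```text
time: 10.35
tool_pos: [0.5358, -0.0198, 0.0426]
tool_rot: [-3.142, -0.0, 2.011]
contact_force: [0.6, 0.2, -1.1]
opening: 0.0008
grip_force: 0.0
```

Emit:
move_arm:
  rows:
    - [0,0,-0.7,0,1]
    - [0,0,0,0,1]

```text
time: 10.55
tool_pos: [0.5358, -0.0198, 0.0419]
tool_rot: [-3.142, -0.0, 2.011]
contact_force: [0.1, 1.4, 0.1]
opening: 0.0008
grip_force: 0.0
```

Emit:
move_arm:
  rows:
    - [0,0,-0.7,0,1]
    - [0,0,0,0,1]

```text
time: 10.75
tool_pos: [0.5357, -0.0198, 0.0411]
tool_rot: [-3.141, -0.0, 2.011]
contact_force: [0.5, 0.7, 0.9]
opening: -0.0001
grip_force: 0.0
```

```bash
cat >f.py <<'E'
from h import *
from cell import monitor
f=[]
for i in range(6):
    f.append(monitor.observe()["contact_force"]); b=vision.read_camera("side")
print(np.mean(f,0).round(2),np.std(f,0).round(2),monitor.observe()["tool_pos"].round(4))
cv2.imwrite("/tmp/last_side.png",b[:,:,::-1])
E
python3 f.py
```

```text
[0.   0.16 0.41] [0.5  0.24 0.29] [ 0.5358 -0.0198  0.0413]
```

Emit:
move_arm:
  rows:
    - [0,0,-0.7,0,1]
    - [0,0,0,0,1]

```text
time: 11.25
tool_pos: [0.5359, -0.0198, 0.0406]
tool_rot: [3.141, 0.0, 2.011]
contact_force: [-0.2, -0.9, 1.4]
opening: 0.0011
grip_force: 0.7
```

Emit:
move_arm:
  rows:
    - [0,0,-0.7,0,1]
    - [0,0,0,0,1]

```text
time: 11.45
tool_pos: [0.5359, -0.0198, 0.0399]
tool_rot: [3.141, 0.0, 2.011]
contact_force: [0.5, -0.3, 1.7]
opening: 0.0004
grip_force: 0.8
```

```bash
python3 f.py; python3 - <<'E'
import cv2,numpy as np
from h import *
c=vision.get_calibration("side");K,T=c["K"],c["T"]
for z in (.04,.05,.06,.065,.07,.075,.08):
    q=np.linalg.inv(T)@[.5358,-.0198,z,1];print(z,K[0,0]*q[0]/-q[2]+K[0,2],K[1,1]*q[1]/q[2]+K[1,2])
g=cv2.imread("/tmp/last_side.png",0);print("col355",list(zip(range(205,262),g[205:262,353],g[205:262,357],g[205:262,362])))
E
```

```text
[ 0.32 -0.24  1.53] [0.3  0.31 0.63] [ 0.5359 -0.0198  0.0399]
0.04 354.08966289857 243.8691550214137
0.05 354.3486780195597 240.41945449763534
0.06 354.61163684264034 236.91722966131317
0.065 354.7446233965098 235.1460443236158
0.07 354.8786301275476 233.36127172623046
0.075 355.01366882005203 231.56275491963308
0.08 355.1497514405204 229.7503345276767
col355 [(205, np.uint8(68), np.uint8(70), np.uint8(69)), (206, np.uint8(50), np.uint8(56), np.uint8(66)), (207, np.uint8(52), np.uint8(49), np.uint8(53)), (208, np.uint8(71), np.uint8(48), np.uint8(45)), (209, np.uint8(72), np.uint8(48), np.uint8(46)), (210, np.uint8(72), np.uint8(46), np.uint8(45)), (211, np.uint8(69), np.uint8(48), np.uint8(46)), (212, np.uint8(62), np.uint8(46), np.uint8(47)), (213, np.uint8(65), np.uint8(42), np.uint8(46)), (214, np.uint8(75), np.uint8(43), np.uint8(43)), (215, np.uint8(91), np.uint8(44), np.uint8(43)), (216, np.uint8(99), np.uint8(41), np.uint8(41)), (217, np.uint8(102), np.uint8(43), np.uint8(42)), (218, np.uint8(104), np.uint8(44), np.uint8(43)), (219, np.uint8(103), np.uint8(60), np.uint8(45))
[... 1430 characters left out ...]
45), np.uint8(154), np.uint8(162)), (249, np.uint8(71), np.uint8(141), np.uint8(161)), (250, np.uint8(88), np.uint8(130), np.uint8(162)), (251, np.uint8(72), np.uint8(126), np.uint8(161)), (252, np.uint8(45), np.uint8(120), np.uint8(162)), (253, np.uint8(41), np.uint8(115), np.uint8(163)), (254, np.uint8(41), np.uint8(124), np.uint8(163)), (255, np.uint8(42), np.uint8(131), np.uint8(163)), (256, np.uint8(40), np.uint8(132), np.uint8(162)), (257, np.uint8(39), np.uint8(133), np.uint8(163)), (258, np.uint8(42), np.uint8(135), np.uint8(162)), (259, np.uint8(57), np.uint8(135), np.uint8(162)), (260, np.uint8(106), np.uint8(135), np.uint8(161)), (261, np.uint8(132), np.uint8(134), np.uint8(160))]
```

Contact on key 1 at TCP z ≈ 40.5 mm. One more small step will make it a definite tap.

Emit:
move_arm:
  rows:
    - [0,0,-0.8,0,1]
    - [0,0,0,0,1]

```text
time: 11.95
tool_pos: [0.5359, -0.0198, 0.039]
tool_rot: [3.141, 0.0, 2.011]
contact_force: [1.2, -0.5, 1.7]
opening: 0.0003
grip_force: 1.1
```

```bash
python3 f.py
```

```text
[ 0.37 -0.15  2.23] [0.59 0.22 0.45] [ 0.5359 -0.0198  0.0391]
```

Key 1 gives smoothly: 2.2 N at about 1.6 mm, so it's raised, and raised contact is at TCP z ≈ 40.8 mm. Now key 2.

Emit:
move_arm:
  rows:
    - [0,0,6,0,1]
    - [0,0,6,0,1]
    - [9.5,-20.9,0,0,1]
    - [10,-20.8,0,0,1]
    - [0,0,-5,0,1]
    - [0,0,-3,0,1]
    - [0,0,-1,0,1]
    - [0,0,0,0,1]

```text
time: 13.05
tool_pos: [0.5547, -0.0606, 0.0417]
tool_rot: [-3.141, -0.001, 2.012]
contact_force: [0.6, -0.7, -0.7]
opening: 0.0005
grip_force: 0.0
```

Emit:
move_arm:
  rows:
    - [0,0,-1,0,1]
    - [0,0,-1,0,1]
    - [0,0,0,0,1]
    - [0,0,0,0,1]

```text
time: 13.45
tool_pos: [0.5553, -0.0614, 0.0401]
tool_rot: [3.142, 0.0, 2.011]
contact_force: [0.3, -0.6, -0.8]
opening: 0.0005
grip_force: 0.0
```

```bash
python3 f.py
```

```text
[-0.23 -0.46 -0.19] [0.51 0.16 0.35] [ 0.5553 -0.0615  0.0401]
```

Emit:
move_arm:
  rows:
    - [0,0,-1,0,1]
    - [0,0,0,0,1]
    - [0,0,0,0,1]

```text
time: 14.05
tool_pos: [0.5553, -0.0615, 0.039]
tool_rot: [3.142, -0.0, 2.011]
contact_force: [0.5, -0.7, 0.6]
opening: 0.0004
grip_force: 0.0
```

```bash
python3 f.py
```

```text
[ 0.16 -0.24  0.33] [0.43 0.52 0.18] [ 0.5553 -0.0615  0.0391]
```

Emit:
move_arm:
  rows:
    - [0,0,-1,0,1]
    - [0,0,-1,0,1]
    - [0,0,0,0,1]

```text
time: 14.65
tool_pos: [0.5552, -0.0615, 0.0368]
tool_rot: [-3.141, -0.0, 2.011]
contact_force: [-0.9, -0.7, 1.1]
opening: 0.0003
grip_force: 0.0
```

Emit:
move_arm:
  rows:
    - [0,0,-0.6,0,1]
    - [0,0,0,0,1]

```text
time: 14.85
tool_pos: [0.5553, -0.0615, 0.0364]
tool_rot: [-3.142, -0.0, 2.011]
contact_force: [0.1, 0.1, -0.1]
opening: 0.0005
grip_force: 0.0
```

```bash
python3 f.py
```

```text
[-0.03  0.04 -0.  ] [0.25 0.3  0.2 ] [ 0.5554 -0.0615  0.0365]
```

Emit:
move_arm:
  rows:
    - [0,0,-0.6,0,1]
    - [0,0,0,0,1]

```text
time: 15.35
tool_pos: [0.5554, -0.0615, 0.0359]
tool_rot: [3.141, 0.0, 2.011]
contact_force: [0.1, -0.8, -0.1]
opening: 0.0007
grip_force: 0.2
```

Emit:
move_arm:
  rows:
    - [0,0,-0.4,0,1]
    - [0,0,0,0,1]

```text
time: 15.55
tool_pos: [0.5554, -0.0615, 0.0356]
tool_rot: [3.141, 0.0, 2.011]
contact_force: [-0.7, -0.0, 1.8]
opening: 0.0005
grip_force: 1.3
```

```bash
python3 f.py
```

```text
[-0.81 -0.06  2.68] [0.25 0.49 0.42] [ 0.5554 -0.0615  0.0356]
```

Key 2 is met about 5 mm lower and is firm (2.7 N with hardly any travel), so it is the latched one. The task asks for every key to be tapped, so key 3 is next.

Emit:
move_arm:
  rows:
    - [0,0,8,0,1]
    - [0,0,8,0,1]
    - [9.5,-20.9,0,0,1]
    - [10,-20.8,0,0,1]
    - [0,0,-5,0,1]
    - [0,0,-3,0,1]
    - [0,0,-1.5,0,1]
    - [0,0,0,0,1]
    - [0,0,0,0,1]

```text
time: 16.75
tool_pos: [0.5747, -0.1026, 0.042]
tool_rot: [-3.142, -0.0, 2.012]
contact_force: [0.8, 0.5, 0.7]
opening: 0.0003
grip_force: 0.0
```

Emit:
move_arm:
  rows:
    - [0,0,-1,0,1]
    - [0,0,-1,0,1]
    - [0,0,-0.7,0,1]
    - [0,0,0,0,1]

```text
time: 17.15
tool_pos: [0.5749, -0.103, 0.0393]
tool_rot: [3.141, -0.0, 2.011]
contact_force: [-0.1, 1.0, 2.0]
opening: 0.0006
grip_force: 1.0
```

```bash
python3 f.py
```

```text
[-0.09  1.18  1.83] [0.31 0.28 0.45] [ 0.5749 -0.1032  0.0393]
```

Key 3 is raised (1.8 N at z 39.3 mm). Now key 4.

Emit:
move_arm:
  rows:
    - [0,0,6,0,1]
    - [0,0,6,0,1]
    - [9.5,-20.9,0,0,1]
    - [10,-20.8,0,0,1]
    - [0,0,-5,0,1]
    - [0,0,-3,0,1]
    - [0,0,-1,0,1]
    - [0,0,0,0,1]
    - [0,0,0,0,1]

```text
time: 18.35
tool_pos: [0.5942, -0.1443, 0.0424]
tool_rot: [3.142, -0.0, 2.012]
contact_force: [-0.3, 0.0, -0.1]
opening: 0.0003
grip_force: 0.0
```

Emit:
move_arm:
  rows:
    - [0,0,-1,0,1]
    - [0,0,-1,0,1]
    - [0,0,-1,0,1]
    - [0,0,0,0,1]

```text
time: 18.75
tool_pos: [0.5944, -0.1447, 0.0393]
tool_rot: [3.141, -0.0, 2.011]
contact_force: [-0.7, 1.4, 2.2]
opening: 0.0006
grip_force: 1.0
```

```bash
python3 f.py
```

```text
[0.07 1.66 2.23] [0.54 0.48 0.23] [ 0.5944 -0.1449  0.0394]
```

Key 4 is raised as well. Back to key 2, to press it.

Emit:
move_arm:
  rows:
    - [0,0,7,0,1]
    - [0,0,7,0,1]
    - [-9.8,20.9,0,0,1]
    - [-9.8,20.9,0,0,1]
    - [-9.7,20.8,0,0,1]
    - [-9.7,20.8,0,0,1]
    - [0,0,-7,0,1]
    - [0,0,-6,0,1]
    - [0,0,-3,0,1]
    - [0,0,0,0,1]
    - [0,0,0,0,1]

```text
time: 20.15
tool_pos: [0.5555, -0.0622, 0.037]
tool_rot: [-3.142, -0.0, 2.01]
contact_force: [1.0, 0.4, 0.7]
opening: 0.0005
grip_force: 0.0
```

Emit:
move_arm:
  rows:
    - [0,0,-1,0,1]
    - [0,0,-1,0,1]
    - [0,0,-1,0,1]
    - [0,0,-1,0,1]
    - [0,0,-1,0,1]
    - [0,0,-1,0,1]
    - [0,0,0,0,1]
    - [0,0,0,0,1]

```text
time: 20.95
tool_pos: [0.5556, -0.0619, 0.0317]
tool_rot: [3.141, 0.001, 2.011]
contact_force: [-0.9, -2.9, 6.4]
opening: -0.0
grip_force: 2.9
```

```bash
python3 f.py
```

```text
[-1.29 -2.29  5.95] [0.3  0.51 0.45] [ 0.5556 -0.0619  0.0317]
```

Emit:
move_arm:
  rows:
    - [0,0,-0.8,0,1]
    - [0,0,-0.4,0,1]
    - [0,0,0,0,1]
    - [0,0,0,0,1]

```text
time: 21.65
tool_pos: [0.5557, -0.0619, 0.0309]
tool_rot: [3.141, 0.001, 2.011]
contact_force: [-2.5, -2.2, 8.2]
opening: 0.0006
grip_force: 4.3
```

Emit:
move_arm:
  rows:
    - [0,0,5,0,1]
    - [0,0,8,0,1]
    - [0,0,0,0,1]
    - [0,0,0,0,1]
    - [0,0,0,0,1]

```text
time: 22.15
tool_pos: [0.5549, -0.0612, 0.0426]
tool_rot: [-3.141, -0.001, 2.011]
contact_force: [0.3, -0.8, -0.2]
opening: 0.0005
grip_force: 0.0
```

It bottomed out at the stop. A very light touch will confirm it has come up to the raised level, before I move clear.

Emit:
move_arm:
  rows:
    - [0,0,-2,0,1]
    - [0,0,-1.5,0,1]
    - [0,0,0,0,1]

```text
time: 22.45
tool_pos: [0.5552, -0.0614, 0.0393]
tool_rot: [-3.141, -0.0, 2.011]
contact_force: [-0.9, 0.6, 0.8]
opening: 0.0007
grip_force: 1.0
```

```bash
python3 f.py
```

```text
[-0.94  0.87  1.75] [0.33 0.27 0.41] [ 0.5552 -0.0614  0.0396]
```

Emit:
move_arm:
  rows:
    - [0,0,10,0,1]
    - [0,0,30,0,1]
    - [0,0,40,0,1]
    - [0,0,40,0,1]
    - [-20,-35,10,0,1]
    - [-20,-35,10,0,1]
    - [-20,-35,0,0,1]
    - [-20,-35,0,0,1]
    - [-20,-35,0,0,1]
    - [0,0,0,0,1]
    - [0,0,0,0,1]

```text
time: 23.85
tool_pos: [0.4551, -0.2371, 0.1801]
tool_rot: [3.141, 0.0, 2.008]
contact_force: [-0.3, 0.4, -0.3]
opening: 0.0008
grip_force: 0.0
```

Key 2 now meets the tips at the raised height (1.75 N at 39.6 mm). One last look before handing in.

```bash
python3 - <<'E'
from h import *
im=vision.read_camera("side")[:,:,::-1][150:300,270:470]
cv2.imwrite("pics/end.png",cv2.resize(im,None,fx=4,fy=4,interpolation=2))
E
```

```text
(no output)
```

View pics/end.png

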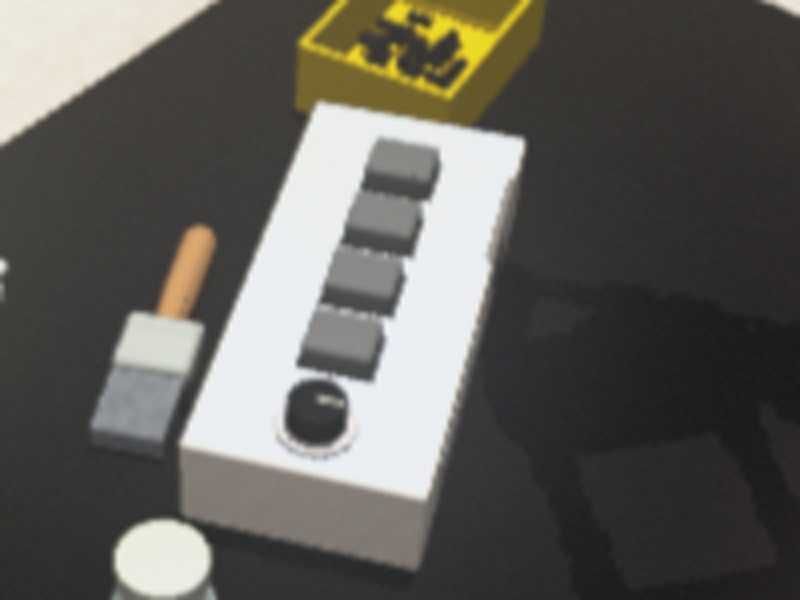

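All four keys look level (crop positions (343,335), (365,275), (385,215) and (403,160)). The bin, jar and brush are undisturbed, and the arm is clear.

```bash
python3 -c "
from cell import workorder
print(workorder.hand_in())"
```

```text
the job is handed in; nothing more can be done
None
```

Key 2 was the latched one: after a light tap on all four keys in order from the dial, I pressed it to its stop, it came up level with the others, and the job was handed in with the arm clear.

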